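Change the bat copying lathe over from roughing to finishing

ROBOT

A 6-joint arm with a two-finger parallel gripper is mounted at the origin on the work surface. World frame = base frame: x ahead of the robot, y to its left, z up, the work surface at z = 0. Lengths are in m, angles in rad, forces in N, time in s.
With the tool pointing down it reaches from about 0.275 to 0.825 m from the base axis. Payload 4.9 kg.
Tool frame: the origin (TCP) lies midway between the tips of the shut fingers; the grasp point (between the pads) lies 19 mm behind it (hold_point_z is the distance from the TCP to the grasp point, in m); z points along the fingers, y is the line along which they close (so a half turn about z gives the same grasp; the last joint's range is limited). The gripper opens to 85 mm and grips with 20 to 120 N. Pads are 22 mm wide; open, the fingers measure 114 mm over their backs; the gripper's body (76 mm by 85 mm) begins 54 mm behind the grasp point. The pads swing forward as they close: fully open they stand 13 mm farther back than shut.
Start: joints at [1.139, 0.326, -0.193, 1.052, 0, 1.437], TCP at [0.161, 0.526, 0.231] pointing down, gripper open.
Joint ranges: [-2.65, 2.65], [-0.97, 1.79], [-1.3, 1.35], [-1.93, 2.1], [-1.47, 1.37], [-3.14, 3.14]. Speed limits (rad/s): [2.57, 2.57, 3.14, 3.14, 3.14, 3.14].

INTERFACE

Orientations are given as a rotation vector (axis times angle).
In Python, from workcell import sense, camera, camera_model, hand_in, hold_point_z gives the robot as it stands.
- The arm moves only by the shell command python3 -m crank 'ROWS' [FORCE]. ROWS is text: rows parted by semicolons, each of 7 numbers parted by spaces: the shift along the tool's x, y, z in m, then the turn, a rotation vector about the tool's x, y, z in degrees, then the finger opening in m, from 0 to 0.0854. In form: dx dy dz rx ry rz grip; .... A call has 1 to 12 rows; each row is the pose to reach, as a shift and turn from the pose commanded when the call began, along the tool's axes at that moment; what a row does not reach only later rows make up. A row lasts 1/8 s, in which the tool goes at most 62.5 mm and 10.7 degrees, less where a joint would pass 70% of its speed; a pose out of reach is approached as far as the arm can. A call with a gripper value outside its range is refused whole. The fingers move at their own pace and stop on an object; FORCE is the grip in N (left out, the last holds). Time passes only in rows, so rows that repeat a pose let the fingers close. It gives the time, the measured TCP pose, the force, the opening and the grip force at its end, in the units of the state.
- sense(): the state, without advancing time (a new reading comes with each control period).
- camera(name): name is "scene" or "top" or "wrist"; returns the picture (480x640x3 uint8, red, green, blue); there is no depth.
- camera_model(name): a dict with "vfov" (degrees; the focal length in pixels is half the picture's height over the tangent of half this angle, whatever the lens; pixels are square), "cx", "cy" (the principal point, pixels), "rvec" (rotation vector, rad) and "tvec" (3), from world to camera coordinates, as OpenCV has them; the wrist camera has in their place "T_tool_cam" (4x4, takes a point from camera to tool coordinates, whose origin is the TCP and whose axes are the flange's). Camera axes: x right, y down, z forward; pixel columns grow to the right and rows downward; lengths in m; the calibration is good to about 2 mm. A picture is of the moment at which its call begins: read the wrist's pose just before it. camera_model takes no time and is no camera call.
- hand_in(): hands the job in; it is judged then, once.
The state is a dict: "time": time; "q": joint angles; "joint_vel": joint speeds; "tau": joint torques, N m; "tcp_pos": TCP position; "eef_rot": TCP orientation; "wrist_force": force on the tool from outside, world axes, zero at the start; "torque": the same for the moment, N m; "opening": finger opening in m; "finger_force": force on a finger pad.
Only numpy, scipy, OpenCV 4.12 (cv2) and the standard library are available. Lean on these libraries where they do the work, as an engineer would, in place of code of your own. Each camera call takes 0.05 s, during which the arm holds its last target. There are 200 camera calls.

TASK

Change the bat copying lathe over from roughing to finishing: swing the red switch lever from the left to upright at centre off and leave it there for at least five seconds while the spindle runs down. With the lever still off, pull the red template out of its dock and lay it flat in the grey tray, tab up, and slide every plywood template on the bench into a dock of its own, tab outside, until it is fully home against the back stop. Then swing the lever all the way over to the right, leaving the other things on the bench where they are.

Things in the scene. Friction and masses are not known exactly. Their poses are not given: they have to be found in the camera images.
- plate1_tab (a point): Finishing template: a flat pale plywood slab 110 (x) x 60 (y) x 10 mm thick, about 0.15 kg, with one upright black grip tab 28 (x) x 16 (y) x 45 mm tall on its top. This point is the middle of the tab: 32.5 mm above the slab's underside, 37 mm behind the slab's centre; x points to the leading end, 92 mm ahead of the point (the trailing end is 18 mm behind it), z up. Lies on the bench, tab up; it may be absent in some runs.
- plate1_nose (a point): Middle of plate1's leading end face (the end far from its tab), half-way up its 10 mm thickness; x points out of that end.
- plate2_tab (a point): Finishing template: a flat pale plywood slab 110 (x) x 60 (y) x 10 mm thick, about 0.15 kg, with one upright black grip tab 28 (x) x 16 (y) x 45 mm tall on its top. This point is the middle of the tab: 32.5 mm above the slab's underside, 37 mm behind the slab's centre; x points to the leading end, 92 mm ahead of the point (the trailing end is 18 mm behind it), z up. Lies on the bench, tab up; it may be absent in some runs.
- plate2_nose (a point): Middle of plate2's leading end face (the end far from its tab), half-way up its 10 mm thickness; x points out of that end.
- plate3_tab (a point): Finishing template: a flat pale plywood slab 110 (x) x 60 (y) x 10 mm thick, about 0.15 kg, with one upright black grip tab 28 (x) x 16 (y) x 45 mm tall on its top. This point is the middle of the tab: 32.5 mm above the slab's underside, 37 mm behind the slab's centre; x points to the leading end, 92 mm ahead of the point (the trailing end is 18 mm behind it), z up. Lies on the bench, tab up; it may be absent in some runs.
- plate3_nose (a point): Middle of plate3's leading end face (the end far from its tab), half-way up its 10 mm thickness; x points out of that end.
- red_tab (a point): Roughing template: a flat red slab 110 (x) x 60 (y) x 10 mm thick, about 0.15 kg, with one upright black grip tab 28 (x) x 16 (y) x 45 mm tall on its top. This point is the middle of the tab: 32.5 mm above the slab's underside, 37 mm behind the slab's centre; x points to the leading end, 92 mm ahead of the point (the trailing end is 18 mm behind it), z up. Starts in one of the three docks, nearly home, tab outside the mouth.
- dock_a: Template dock fixed to the bench: blue base 15 mm high, one flat slot under a clear roof. Origin: at bench height under the middle of the slot's mouth; +x points into the slot, z up. Slot (all docks): 63 mm wide (y), floor 15 and ceiling 28 mm above the bench, rigid back stop 65 mm inside; roof top 35 mm up. Template home: its leading end at the stop, tab's middle at x -27, y 0, z 47.5 mm.
- dock_b: Template dock fixed to the bench: blue base 15 mm high, one flat slot under a clear roof. Origin: at bench height under the middle of the slot's mouth; +x points into the slot, z up. Same build as dock_a. Before the mouth (all docks) the base goes on as a flat apron 45 mm long; guides 28 mm high flare outwards over its last 30 mm.
- dock_c: Template dock fixed to the bench: blue base 15 mm high, one flat slot under a clear roof. Origin: at bench height under the middle of the slot's mouth; +x points into the slot, z up. Same build as dock_a and dock_b.
- tray: Grey open return tray, 180 (x) x 130 (y) x 18 mm high, walls 5 mm, floor 5 mm thick. Origin: centre of its underside, z up. Fixed.
- switch_box: Grey changeover switch box, 100 (x) x 130 (y) x 55 mm high, fixed; origin: centre of its underside, its front (-x) towards the robot; a red lever stands on top. Coloured marks on top: orange at the left (+y), white at the centre (off), green at the right (-y).
- switch_lever (a joint): Angle of the lever, rad: 0 upright (centre off), about -0.8 at its stop to the left (+y, orange), +0.8 at its stop to the right (-y, green). The hinge lies along the box's x axis, 50 mm above the box's underside. It stays where it is left; moving it takes about 2 to 3 N at the grip; there is no click at the centre.
- lever_grip (a point): Near the middle of the lever's red paddle, 95 mm from the hinge along the lever (z points along the lever, x along the hinge). The paddle is 16 mm thick (x), 24 mm wide, and runs from 65 to 120 mm from the hinge.
- sanding_block: Cork sanding block 90 x 45 x 30 mm; origin on its underside (for lying tools, along the axis). Not part of the job: leave it alone.
- gouge: Hand gouge lying down, 200 mm long; origin on its underside (for lying tools, along the axis). Not part of the job: leave it alone.
- mallet: Mallet lying down, 220 mm long; origin on its underside (for lying tools, along the axis). Not part of the job: leave it alone.
- glue: White glue bottle, 60 mm across, 160 mm tall; origin on its underside (for lying tools, along the axis). Not part of the job: leave it alone.
- mug: Blue mug, 80 mm across, 90 mm tall; origin on its underside (for lying tools, along the axis). Not part of the job: leave it alone.
- tin: Steel tin, 68 mm across, 50 mm tall; origin on its underside (for lying tools, along the axis). Not part of the job: leave it alone.
- offcut: Pale wood offcut 50 x 35 x 30 mm; origin on its underside (for lying tools, along the axis). Not part of the job: leave it alone.
There are look-alikes about, which are no part of the job. Of the things shaped like the switch_box, the grey one is meant. What is shaped like the part that bears plate1_tab but orange is not meant.

How it is judged:
By the outcome, as a careful person would: the job done as asked, in the order asked, and still so for the second after the job is handed in, with the robot touching nothing.
Of plate1, plate2, plate3 only 2 to 3 are there at a start; the rules pass over those that are not, and their reading is None.
At some moment in a run one of plate1, plate2, plate3 may be knocked a few centimetres aside while the robot is not near it.
Once in a run the grip may slacken for a moment while it holds something.
It also fails if it takes over 210 s, if anything falls off the work surface, if the arm or the gripper's body presses on something with over 40 N, if the wrist force passes 120 N, or if a joint passes its speed limit or range.

## Working session

There is one attempt and no reset: what is moved stays moved. The work goes in short steps, Python scripts to look and compute and a shell command to move; the robot and the scene stay as the last step left them, time stands still between calls to the robot, and variables do not carry over. Pictures are saved under pics/ and viewed, at most 17 in all, crops included, and the job is handed in when it is done.

```bash
ls; mkdir -p pics; cat > h.py <<'E'
import numpy as np, cv2
from scipy.spatial.transform import Rotation as R
from workcell import sense, camera, camera_model, hand_in, hold_point_z
def cam(name):
    s=sense(); im=camera(name); m=camera_model(name)
    f=240/np.tan(np.radians(m["vfov"])/2)
    K=np.array([[f,0,m["cx"]],[0,f,m["cy"]],[0,0,1]])
    if "rvec" in m:
        Rw=R.from_rotvec(m["rvec"]).as_matrix().T; o=-Rw@np.array(m["tvec"])
    else:
        T=np.eye(4);T[:3,:3]=R.from_rotvec(s["eef_rot"]).as_matrix();T[:3,3]=s["tcp_pos"]
        T=T@np.array(m["T_tool_cam"]); Rw=T[:3,:3];o=T[:3,3]
    return im,(K,Rw,o)
def onplane(c,uv,z):
    K,Rw,o=c; uv=np.atleast_2d(np.array(uv,float))
    d=(Rw@np.linalg.inv(K)@np.c_[uv,np.ones(len(uv))].T).T
    return o+d*((z-o[2])/d[:,2])[:,None]
def proj(c,p):
    K,Rw,o=c; q=(K@Rw.T@(np.atleast_2d(p)-o).T).T
    return q[:,:2]/q[:,2:]
def tri(c1,u1,c2,u2):
    r=[]
    for c,u in((c1,u1),(c2,u2)):
        d=c[1]@np.linalg.inv(c[0])@np.array([u[0],u[1],1.]);r.append((c[2],d/np.linalg.norm(d)))
    A=sum(np.eye(3)-np.outer(d,d) for o,d in r);b=sum((np.eye(3)-np.outer(d,d))@o for o,d in r)
    p=np.linalg.solve(A,b); return p,[float(np.linalg.norm(np.cross(p-o,d))) for o,d in r]
def save(n,im): cv2.imwrite(n,im[:,:,::-1])
E
python3 - <<'E'
from h import *
for n in("scene","top","wrist"):
    im,c=cam(n);save(f"pics/{n}0.png",im);np.savez(f"{n}0.npz",im=im,K=c[0],R=c[1],o=c[2]);print(n,c[2].round(3),c[0][0,0].round(1))
    print(c[1].round(2).tolist())
s=sense();print(s,hold_point_z)
E
```

```text
pics
scene [1.174 0.637 1.277] 491.7
[[-0.75, 0.52, -0.41], [0.66, 0.6, -0.45], [0.01, -0.61, -0.79]]
top [ 0.42  -0.005  1.269] 514.7
[[0.02, -0.99, 0.12], [-1.0, -0.02, -0.0], [0.0, -0.12, -0.99]]
wrist [0.098 0.545 0.373] 340.1
[[0.29, 0.92, 0.25], [0.96, -0.28, -0.08], [-0.0, 0.27, -0.96]]
{'time': 0.15, 'q': array([ 1.13879420e+00,  3.26815480e-01, -1.93353557e-01,  1.05200079e+00,
       -2.30115095e-06,  1.43656547e+00]), 'joint_vel': array([ 0.00083615, -0.00121595,  0.00174504,  0.00148297, -0.00190585,
       -0.00204938]), 'tau': array([ 1.39561405e-03, -4.43705392e+01,  2.62664598e+01,  1.04022090e-02,
       -1.30883643e-05, -1.82404193e-05]), 'tcp_pos': array([0.16118255, 0.5253863 , 0.23065916]), 'eef_rot': array([-4.65955188e-01, -3.10645926e+00,  2.07235771e-03]), 'wrist_force': array([ 0.21126083,  0.69209629, -0.22041221]), 'torque': array([ 0.03494919,  0.01876755, -0.01117189]), 'finger_force': 0.0, 'opening': 0.0852225128566813} 0.0187
```

View pics/top0.png

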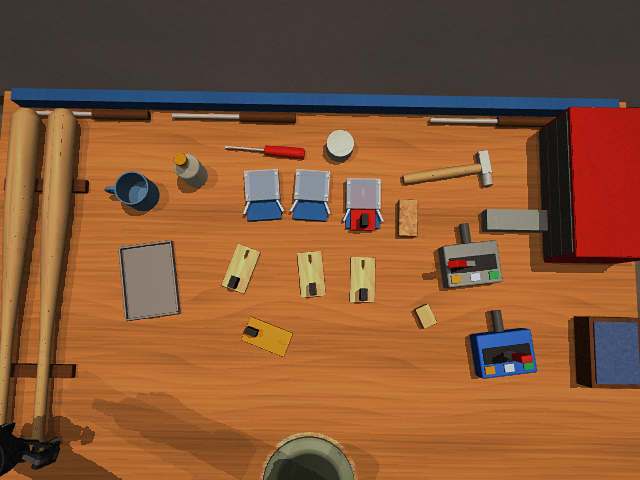

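View pics/scene0.png

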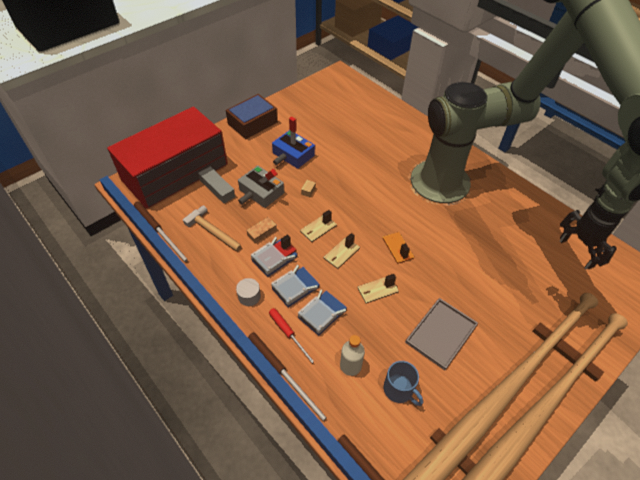

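The top view shows the tray at (150,280), docks at (264,195), (311,195) and (363,205, holding red). The plates are at (240,270), (311,275) and (362,280), with an orange decoy at (268,337) and the grey switch at (470,265) with its lever left. The scene view agrees. Next I measure these.

```bash
cat > m1.py <<'E'
from h import *
def ld(n):
    d=np.load(n+"0.npz");return d["im"],(d["K"],d["R"],d["o"])
T,ct=ld("top");S,cs=ld("scene")
def comps(im,lo,hi,amin,roi=None):
    h=cv2.cvtColor(im,cv2.COLOR_RGB2HSV);m=cv2.inRange(h,np.array(lo),np.array(hi))
    if roi: 
        z=np.zeros_like(m);x0,y0,x1,y1=roi;z[y0:y1,x0:x1]=m[y0:y1,x0:x1];m=z
    cn,_=cv2.findContours(m,cv2.RETR_EXTERNAL,cv2.CHAIN_APPROX_NONE)
    return [c for c in cn if cv2.contourArea(c)>=amin]
def show(lbl,im,c,z,*a,**k):
    for q in comps(im,*a,**k):
        b=cv2.minAreaRect(q);P=onplane(c,np.r_[cv2.boxPoints(b),[b[0]]],z)
        print(lbl,np.round(b[0],1),cv2.contourArea(q),"ctr",P[4,:2].round(4),"e1",(P[1]-P[0])[:2].round(4),"e2",(P[2]-P[1])[:2].round(4))
if __name__=="__main__":
    for uv in [(240,270),(312,262),(362,265),(272,340),(264,212),(312,212),(264,180),(150,280),(470,265),(490,277),(363,225)]: print(uv,cv2.cvtColor(T,cv2.COLOR_RGB2HSV)[uv[1],uv[0]])
    show("pale",T,ct,.01,(18,60,150),(32,160,255),400,roi=(200,230,400,320))
    show("tab",T,ct,.055,(0,0,0),(180,255,50),60,roi=(200,200,400,350))
    show("tabS",S,cs,.055,(0,0,0),(180,255,50),40,roi=(250,200,430,320))
    show("blue",T,ct,.015,(100,120,60),(120,255,255),100,roi=(230,160,400,240))
    show("red",T,ct,.025,(0,180,100),(8,255,255),60,roi=(330,180,400,240))
    show("lev",T,ct,.1,(0,180,100),(8,255,255),40,roi=(430,230,510,300))
    show("tray",T,ct,.018,(0,0,60),(180,60,160),2000,roi=(100,220,200,340))
    show("box",T,ct,.055,(0,0,60),(180,70,200),500,roi=(430,220,510,300))
E
python3 m1.py
python3 - <<'E'
from m1 import *
save("pics/a.png",np.hstack([cv2.resize(T[150:330,200:400],None,fx=2,fy=2,interpolation=2),cv2.resize(T[210:300,425:520],None,fx=4,fy=4,interpolation=2)]))
E
```

```text
(240, 270) [ 31  97 197]
(312, 262) [ 21 123 197]
(362, 265) [ 10 188 102]
(272, 340) [ 20 212 194]
(264, 212) [106 174 141]
(312, 212) [106 177 144]
(264, 180) [108  41 160]
(150, 280) [ 14  44 140]
(470, 265) [ 16  41 143]
(490, 277) [ 65 167 162]
(363, 225) [ 0 93 11]
pale [362. 279.] 814.0 ctr [ 0.4789 -0.123 ] e1 [ 0.0011 -0.0589] e2 [-0.1073 -0.0005]
pale [310.9 273.9] 838.0 ctr [0.4891 0.002 ] e1 [ 0.0068 -0.0591] e2 [-0.1082 -0.0122]
pale [240.4 268.1] 841.0 ctr [0.5003 0.1746] e1 [ 0.1034 -0.036 ] e2 [-0.0203 -0.0552]
tab [251.1 330.9] 84.0 ctr [0.3516 0.1382] e1 [ 0.0171 -0.0063] e2 [-0.0108 -0.0288]
tab [233.7 282.1] 84.0 ctr [0.4642 0.183 ] e1 [ 0.0262 -0.0077] e2 [-0.0062 -0.02  ]
tabS [389.5 281.5] 43.0 ctr [0.4821 0.2001] e1 [-0.0202  0.0176] e2 [0.0231 0.0216]
tabS [285.5 242. ] 67.5 ctr [ 0.6214 -0.1139] e1 [-0.0227  0.0125] e2 [0.0242 0.0388]
tabS [326.8 216.6] 51.0 ctr [ 0.4543 -0.1065] e1 [-0.037 -0.032] e2 [-0.0127  0.0169]
blue [309.9 210.4] 507.5 ctr [0.6456 0.0074] e1 [ 0.044  -0.0021] e2 [-0.0044 -0.0823]
blue [263.4 210.1] 503.0 ctr [0.6441 0.1222] e1 [ 0.0071 -0.0817] e2 [-0.0447 -0.0041]
red [362.5 219. ] 439.0 ctr [ 0.6248 -0.1218] e1 [ 0.001  -0.0564] e2 [-0.0495 -0.0002]
lev [456.9 263.2] 103.0 ctr [ 0.5144 -0.3307] e1 [ 0.0042 -0.0412] e2 [-0.0157 -0.001 ]
tray [148.3 280.1] 3511.0 ctr [0.4666 0.3954] e1 [ 0.0165 -0.1315] e2 [-0.1793 -0.028 ]
box [470.9 253.6] 2247.0 ctr [ 0.5415 -0.3767] e1 [ 0.0203 -0.1282] e2 [-0.1468 -0.0168]
```

View pics/a.png

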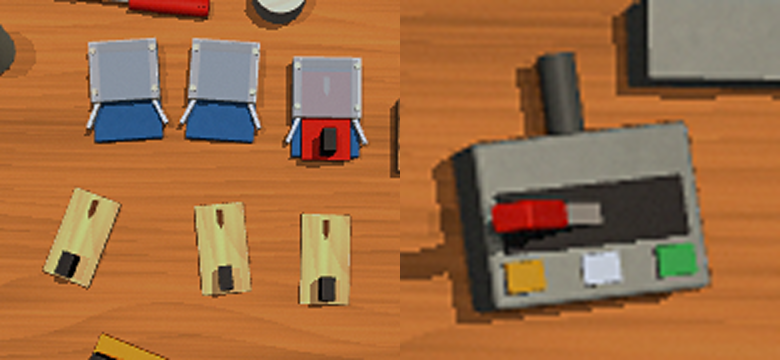

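The plate sizes come out right on their planes. The docks are yawed a few degrees and the grey box about 8°. Next I work out the box and lever and go look from close by.

```bash
cat >> h.py <<'E'
def rows(pos,yaw,down=True):
    """row from the pose now to TCP pos, tool z down, tool y at world angle yaw (deg)"""
    s=sense();R0=R.from_rotvec(s["eef_rot"]);a=np.radians(yaw)
    y=np.array([np.cos(a),np.sin(a),0]);z=np.array([0,0,-1.]);x=np.cross(y,z)
    R1=R.from_matrix(np.c_[x,y,z]);d=R0.inv().apply(np.array(pos)-s["tcp_pos"])
    rv=np.degrees((R0.inv()*R1).as_rotvec())
    print("row",d.round(4),rv.round(2),"dist",np.linalg.norm(d).round(3))
E
python3 - <<'E'
from m1 import *
B=np.array([(442.5,246.75),(496.25,240.5),(502,280.75),(449.2,287)])
P=onplane(ct,B,.055);c=P.mean(0);print(P.round(3).tolist(),c.round(3))
l=P[0]+P[3]-P[1]-P[2];ang=np.degrees(np.arctan2(l[1],l[0]))-90;print("yaw",ang,np.linalg.norm(P[0]-P[1]),np.linalg.norm(P[0]-P[3]))
t=np.radians(ang);yb=np.array([-np.sin(t),np.cos(t)])
g=c[:2]+yb*.095*np.sin(.8);print("grip",g,.05+.095*np.cos(.8), "seen lever at z.116:",onplane(ct,(456.9,263.2),.12))
rows((.45,-.31,.30),ang)
E
```

```text
[[0.557, -0.309, 0.055], [0.574, -0.438, 0.055], [0.479, -0.449, 0.055], [0.462, -0.324, 0.055]] [ 0.518 -0.38   0.055]
yaw 7.69610447147403 0.12930105716017806 0.09611900333313253
grip [ 0.50855781 -0.31250835] 0.11618713738798071 seen lever at z.116: [[ 0.51285964 -0.32502843  0.12      ]]
row [-0.5212 -0.714  -0.0685] [-8.000e-02  4.000e-02  6.524e+01] dist 0.887
```

```bash
python3 -m crank '-0.05 -0.07 -0.07 0 0 5 0.05; -0.52 -0.714 -0.07 0 0 65 0.05; -0.52 -0.714 -0.07 0 0 65 0.05; -0.52 -0.714 -0.07 0 0 65 0.05; -0.52 -0.714 -0.07 0 0 65 0.05; -0.52 -0.714 -0.07 0 0 65 0.05; -0.52 -0.714 -0.07 0 0 65 0.05; -0.52 -0.714 -0.07 0 0 65 0.05; -0.52 -0.714 -0.07 0 0 65 0.05; -0.52 -0.714 -0.07 0 0 65 0.05; -0.52 -0.714 -0.07 0 0 65 0.05; -0.52 -0.714 -0.07 0 0 65 0.05'; python3 - <<'E'
from h import *
print(sense()["tcp_pos"]);rows((.45,-.31,.30),7.7)
E
```

```text
time: 1.65
tcp_pos: [0.401, -0.1718, 0.2959]
eef_rot: [2.063, 2.369, 0.001]
wrist_force: [0.5, 0.2, 0.2]
opening: 0.0501
finger_force: 0.0
[ 0.40096885 -0.171842    0.29592467]
row [-0.1436  0.0296 -0.0041] [ 0.03 -0.01  0.18] dist 0.147
```

```bash
python3 -m crank '-0.07 0.015 -0.004 0 0 0 0.05; -0.143 0.03 -0.004 0 0 0 0.05; -0.143 0.03 -0.004 0 0 0 0.05;-0.143 0.03 -0.004 0 0 0 0.05'; python3 - <<'E'
from h import *
print(sense()["tcp_pos"]);im,c=cam("wrist");save("pics/w1.png",im);np.savez("wrist1.npz",im=im,K=c[0],R=c[1],o=c[2])
h=cv2.cvtColor(im,cv2.COLOR_RGB2HSV);print("cam",c[2].round(3))
for nm,lo,hi in(("red",(0,180,90),(6,255,255)),("orange",(12,150,150),(22,255,255)),("green",(55,120,90),(75,255,255)),("white",(0,0,200),(180,40,255))):
    m=cv2.inRange(h,lo,hi);cn,_=cv2.findContours(m,0,1)
    for q in cn:
        if cv2.contourArea(q)>150:
            b=cv2.minAreaRect(q);print(nm,np.round(b[0],1),np.round(b[1],1),onplane(c,b[0],.055)[0].round(4),onplane(c,b[0],.116)[0].round(4))
E
```

```text
time: 2.15
tcp_pos: [0.4502, -0.3084, 0.2988]
eef_rot: [-2.064, -2.367, -0.0]
wrist_force: [-0.4, 0.5, 0.8]
opening: 0.0496
finger_force: 0.0
[ 0.45015044 -0.30840041  0.29880251]
cam [ 0.442 -0.242  0.441]
red [170.5 334. ] [16. 15.] [ 0.2859 -0.4956  0.055 ] [ 0.3105 -0.4555  0.116 ]
red [383.3 242.7] [19.5 41.7] [ 0.5323 -0.3395  0.055 ] [ 0.5181 -0.3241  0.116 ]
red [499.1  59.1] [47.2 63.7] [ 0.6136 -0.1305  0.055 ] [ 0.5865 -0.1481  0.116 ]
orange [124.  402.5] [ 9.2 26.2] [ 0.2255 -0.6094  0.055 ] [ 0.2597 -0.5514  0.116 ]
orange [162.5 273.5] [15. 15.] [ 0.2745 -0.4141  0.055 ] [ 0.301  -0.3869  0.116 ]
orange [343.  237.5] [17. 14.] [ 0.4842 -0.3397  0.055 ] [ 0.4775 -0.3242  0.116 ]
orange [319.5 215.5] [639. 431.] [ 0.4532 -0.3174  0.055 ] [ 0.4515 -0.3055  0.116 ]
green [340.5 307.5] [15. 13.] [ 0.4951 -0.4293  0.055 ] [ 0.4868 -0.3997  0.116 ]
white [535.  320.2] [14.7 64.4] [ 0.7406 -0.4131  0.055 ] [ 0.6935 -0.3861  0.116 ]
white [166.5 308.5] [15. 15.] [ 0.2802 -0.4603  0.055 ] [ 0.3057 -0.4258  0.116 ]
white [625.  310.7] [ 5.1 82.2] [ 0.8479 -0.3851  0.055 ] [ 0.7839 -0.3625  0.116 ]
white [342.  273.5] [17. 16.] [ 0.49   -0.3844  0.055 ] [ 0.4824 -0.3619  0.116 ]
white [561.1  65. ] [67.9 92.2] [ 0.6784 -0.1272  0.055 ] [ 0.6411 -0.1453  0.116 ]
```

View pics/w1.png

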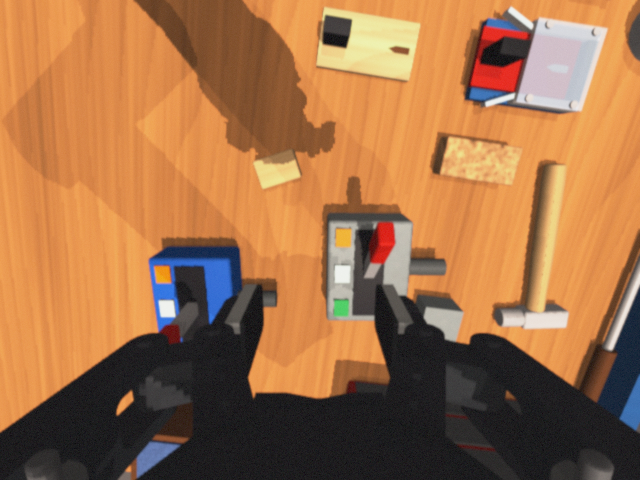

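The wrist view shows the grey box with its orange, white and green marks at (343,238), (342,273) and (340,307). The lever paddle is at (383,243), leaning left. I triangulate the paddle.

```bash
python3 - <<'E'
from m1 import *
d=np.load("wrist1.npz");c=(d["K"],d["R"],d["o"])
print(tri(ct,(456.9,263.2),c,(383.3,242.7)))
t=np.radians(6.9);P=np.array([.49,-.3844])
g=tri(ct,(456.9,263.2),c,(383.3,242.7))[0][:2]-P
print("rel box axes",g@[np.cos(t),np.sin(t)],g@[-np.sin(t),np.cos(t)])
E
```

```text
(array([ 0.51036068, -0.31616316,  0.14962779]), [0.0006036108387412205, 0.0006036108387411735])
rel box axes 0.02841097636638842 0.06529656044970364
```

```bash
python3 - <<'E'
from h import *
rows((.512,-.314,.20),7);rows((.512,-.314,.099),7)
E
```

```text
row [-0.0155  0.0607  0.099 ] [-0.06 -0.09  0.89] dist 0.117
row [-0.0157  0.0608  0.2   ] [-0.06 -0.09  0.89] dist 0.21
```

```bash
python3 -m crank '-0.0155 0.061 0.05 0 0 1 0.05; -0.0155 0.061 0.10 0 0 1 0.05; -0.0155 0.061 0.15 0 0 1 0.05; -0.0155 0.061 0.18 0 0 1 0.05; -0.0155 0.061 0.2 0 0 1 0.05; -0.0155 0.061 0.2 0 0 1 0.05; -0.0155 0.061 0.2 0 0 1 0.0; -0.0155 0.061 0.2 0 0 1 0.0; -0.0155 0.061 0.2 0 0 1 0.0; -0.0155 0.061 0.2 0 0 1 0.0; -0.0155 0.061 0.2 0 0 1 0.0' 20;python3 - <<'E'
from h import *
im,c=cam("wrist");save("pics/w2.png",im[150:480,200:500])
h=cv2.cvtColor(im,cv2.COLOR_RGB2HSV)
E
```

```text
time: 3.58
tcp_pos: [0.5121, -0.3141, 0.1013]
eef_rot: [-2.083, -2.352, 0.002]
wrist_force: [-5.0, 1.1, 5.5]
opening: 0.0156
finger_force: 24.2
```

View pics/w2.png

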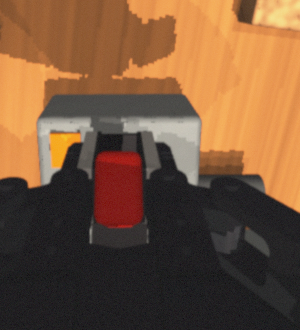

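The lever is gripped (opening 15.6 mm). I swing it along its arc to upright.

```bash
python3 -m crank '-0.006 0 -0.006 0 0 0 0; -0.0132 0 -0.0111 0 0 0 0; -0.021 0 -0.016 0 0 0 0; -0.030 0 -0.0203 0 0 0 0; -0.039 0 -0.0237 0 0 0 0; -0.0487 0 -0.0261 0 0 0 0; -0.058 0 -0.0276 0 0 0 0; -0.068 0 -0.028 0 0 0 0; -0.068 0 -0.028 0 0 0 0; -0.068 0 -0.028 0 0 0 0'; python3 - <<'E'
from h import *
for n in("top","scene"):
  im,c=cam(n);np.savez(n+"L.npz",im=im,K=c[0],R=c[1],o=c[2])
  h=cv2.cvtColor(im,cv2.COLOR_RGB2HSV)
E
```

```text
time: 4.88
tcp_pos: [0.5208, -0.3826, 0.1277]
eef_rot: [2.083, 2.351, -0.003]
wrist_force: [-3.9, -1.4, -7.7]
opening: 0.016
finger_force: 22.6
```

```bash
python3 -m crank '0 0 0 0 0 0 0.05; 0 0 0 0 0 0 0.05; 0 0 -0.03 0 0 0 0.05; 0 0 -0.09 0 0 0 0.05; 0 0 -0.14 0 0 0 0.05;  0 0 -0.14 0 0 0 0.05; 0 0 -0.14 0 0 0 0.05'; python3 - <<'E'
from h import *
im,c=cam("wrist");save("pics/w3.png",im);np.savez("wrist3.npz",im=im,K=c[0],R=c[1],o=c[2])
h=cv2.cvtColor(im,cv2.COLOR_RGB2HSV);print(c[2])
for nm,lo,hi in(("red",(0,180,90),(6,255,255)),("orange",(12,150,150),(22,255,255)),("green",(55,120,90),(75,255,255)),("white",(0,0,200),(180,40,255))):
    cn,_=cv2.findContours(cv2.inRange(h,lo,hi),0,1)
    for q in cn:
        if 100<cv2.contourArea(q)<5000:
            b=cv2.minAreaRect(q);print(nm,np.round(b[0],1),np.round(b[1],1),onplane(c,b[0],.055)[0].round(4),onplane(c,b[0],.17)[0].round(4))
hin=np.array([.517,-.381,.05]);yb=np.array([-.12,.993,0])
for a in(-.1,0,.1):
    print(a,proj(c,hin+.12*np.array([0,0,1])*np.cos(a)-yb*.12*np.sin(a)),proj(c,hin))
E
```

```text
time: 5.85
tcp_pos: [0.5215, -0.3816, 0.2684]
eef_rot: [2.082, 2.351, 0.0]
wrist_force: [0.4, -0.1, -0.5]
opening: 0.0498
finger_force: 0.0
[ 0.51408293 -0.31463024  0.41091082]
red [494.2 462.4] [61.2 18. ] [ 0.7955 -0.6883  0.055 ] [ 0.7046 -0.5675  0.17  ]
red [ 60.9 288.3] [32.  68.9] [ 0.2446 -0.5033  0.055 ] [ 0.3317 -0.4423  0.17  ]
red [317.  237.5] [43. 20.] [ 0.5245 -0.4094  0.055 ] [ 0.5211 -0.3788  0.17  ]
orange [286.  167.5] [19. 16.] [ 0.4841 -0.3395  0.055 ] [ 0.4938 -0.3315  0.17  ]
orange [213.2  35.9] [23.4 73.1] [ 0.4054 -0.2284  0.055 ] [ 0.4405 -0.2563  0.17  ]
green [ 98.5 293. ] [16. 17.] [ 0.2864 -0.504   0.055 ] [ 0.36   -0.4428  0.17  ]
green [288. 251.] [18. 14.] [ 0.4948 -0.4285  0.055 ] [ 0.501  -0.3917  0.17  ]
white [512.  267.5] [18.  72.6] [ 0.7439 -0.4175  0.055 ] [ 0.6697 -0.3843  0.17  ]
white [403.1 276.8] [41.  47.4] [ 0.6257 -0.4431  0.055 ] [ 0.5897 -0.4016  0.17  ]
white [ 89.8 252.5] [16.3 16.3] [ 0.2794 -0.4564  0.055 ] [ 0.3553 -0.4106  0.17  ]
white [287.  226.5] [53. 24.] [ 0.4911 -0.4012  0.055 ] [ 0.4985 -0.3732  0.17  ]
white [619. 240.] [  6.7 130.3] [ 0.8508 -0.3726  0.055 ] [ 0.742  -0.3539  0.17  ]
white [525.    6.5] [13. 66.] [ 0.6866 -0.17    0.055 ] [ 0.6309 -0.2167  0.17  ]
white [460.8   2.9] [ 6.  32.6] [ 0.6278 -0.1743  0.055 ] [ 0.5911 -0.2197  0.17  ]
-0.1 [[310.9993527 223.6174022]] [[313.26488468 210.1259855 ]]
0 [[311.06052782 239.73034974]] [[313.26488468 210.1259855 ]]
0.1 [[311.15187989 255.00765905]] [[313.26488468 210.1259855 ]]
```

View pics/w3.png

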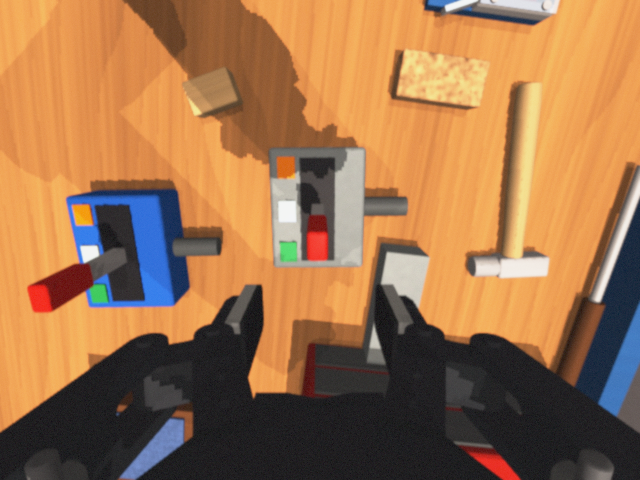

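The lever stands near upright, with its paddle at (317,245). I check the tip edges more precisely.

```bash
python3 - <<'E'
from h import *
d=np.load("wrist3.npz");im=d["im"];c=(d["K"],d["R"],d["o"])
print(im[208:266:1,317,0].tolist())
hin=np.array([.519,-.3805,.05]);yb=np.array([-.12,.993,0])
for a in(-.05,0,.05):
    u=np.array([0,0,1])*np.cos(a)-yb*np.sin(a);v=yb*np.cos(a)+np.array([0,0,1])*np.sin(a)
    print(a,[proj(c,hin+r*u+w*v)[0,1].round(1) for r,w in((.12,.012),(.12,-.012),(.065,.012))])
E
```

```text
[100, 101, 102, 104, 98, 104, 106, 109, 112, 112, 116, 115, 114, 113, 113, 116, 117, 116, 117, 114, 117, 116, 123, 156, 198, 224, 233, 241, 244, 244, 244, 244, 244, 244, 244, 244, 245, 244, 244, 244, 244, 244, 244, 244, 244, 244, 244, 244, 244, 244, 244, 241, 230, 209, 185, 178, 177, 171]
-0.05 [np.float64(215.1), np.float64(247.4), np.float64(206.0)]
0 [np.float64(223.4), np.float64(255.0), np.float64(209.8)]
0.05 [np.float64(231.6), np.float64(262.2), np.float64(213.5)]
```

The angle is about +0.03 to 0.045 rad, so I nudge it back by 3 mm.

```bash
python3 -m crank '0 0 0.06 0 0 0 0.05; 0 0 0.12 0 0 0 0.05; 0 0 0.14 0 0 0 0.05; 0 0 0.14 0 0 0 0; 0 0 0.14 0 0 0 0; 0 0 0.14 0 0 0 0; 0.003 0 0.14 0 0 0 0; 0.003 0 0.14 0 0 0 0; 0.003 0 0.14 0 0 0 0; 0.003 0 0.14 0 0 0 0.05; 0.003 0 0.14 0 0 0 0.05; 0.003 0 0.08 0 0 0 0.05' ; python3 -m crank '0 0 -0.08 0 0 0 0.05; 0 0 -0.08 0 0 0 0.05; 0 0 -0.08 0 0 0 0.05; 0 0 -0.08 0 0 0 0.05;'; python3 - <<'E'
from h import *
im,c=cam("wrist")
print(im[208:266:1,317,0].tolist(),sense()["tcp_pos"])
hin=np.array([.519,-.3805,.05]);yb=np.array([-.12,.993,0])
for a in(-.05,0,.05):
    u=np.array([0,0,1])*np.cos(a)-yb*np.sin(a);v=yb*np.cos(a)+np.array([0,0,1])*np.sin(a)
    print(a,[proj(c,hin+r*u+w*v)[0,1].round(1) for r,w in((.12,.012),(.12,-.012),(.065,.012))])
rows((.47,-.1,.30),90); rows((.55,0.0,.32),90)
E
```

```text
time: 7.4
tcp_pos: [0.5185, -0.3759, 0.1842]
eef_rot: [-2.076, -2.345, -0.002]
wrist_force: [0.2, -0.2, 0.7]
opening: 0.0502
finger_force: 0.0
time: 7.9
tcp_pos: [0.5203, -0.3779, 0.2667]
eef_rot: [-2.082, -2.351, -0.001]
wrist_force: [0.7, -0.6, -0.7]
opening: 0.0499
finger_force: 0.0
[76, 92, 97, 98, 97, 100, 99, 97, 101, 101, 105, 113, 112, 113, 113, 113, 110, 113, 111, 112, 115, 111, 110, 111, 115, 119, 147, 194, 227, 235, 241, 244, 244, 244, 244, 244, 244, 244, 244, 244, 244, 244, 244, 244, 244, 244, 244, 244, 244, 244, 244, 244, 244, 244, 242, 233, 198, 163] [ 0.52013646 -0.37781965  0.26617854]
-0.05 [np.float64(221.0), np.float64(253.3), np.float64(211.0)]
0 [np.float64(229.3), np.float64(260.8), np.float64(214.8)]
0.05 [np.float64(237.5), np.float64(268.1), np.float64(218.5)]
row [ 0.2819 -0.0162 -0.0332] [ 2.000e-02 -1.700e-01 -8.305e+01] dist 0.284
row [ 0.3716  0.0753 -0.0531] [ 2.000e-02 -1.700e-01 -8.305e+01] dist 0.383
```

```bash
python3 - <<'E'
from h import *
rows((.64,0.0,.32),90)
E
python3 -m crank '0.06 0 -0.03 0 0 -10 0.05; 0.12 0.03 -0.054 0 0 -20 0.05; 0.18 0.06 -0.054 0 0 -30 0.05; 0.24 0.09 -0.054 0 0 -40 0.05; 0.3 0.12 -0.054 0 0 -50 0.05; 0.36 0.15 -0.054 0 0 -60 0.05; 0.382 0.165 -0.054 0 0 -70 0.05; 0.382 0.165 -0.054 0 0 -83 0.05; 0.382 0.165 -0.054 0 0 -83 0.05; 0.382 0.165 -0.054 0 0 -83 0.05; 0.382 0.165 -0.054 0 0 -83 0.05'; python3 - <<'E'
from h import *
print(sense()["q"].round(2));im,c=cam("wrist");save("pics/w4.png",im);np.savez("wrist4.npz",im=im,K=c[0],R=c[1],o=c[2])
E
```

```text
row [ 0.3607  0.1646 -0.0533] [ 2.000e-02 -1.700e-01 -8.305e+01] dist 0.4
time: 9.32
tcp_pos: [0.638, 0.0204, 0.321]
eef_rot: [-0.003, -3.14, -0.0]
wrist_force: [-0.9, 0.2, -0.2]
opening: 0.05
finger_force: 0.0
[-0.08  0.47  0.24  1.35  0.   -0.08]
```

View pics/w4.png

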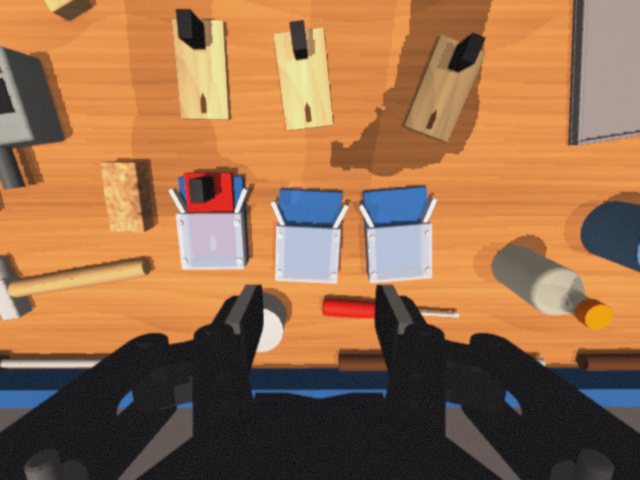

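The picture shows the three docks, with roofs at about (212,240), (308,253) and (399,251). Red is in the left one, which is at world −y. The plates are at (203,70), (305,78) and (445,88).

```bash
cat > m2.py <<'E'
from h import *
d=np.load("wrist4.npz");W=d["im"];cw=(d["K"],d["R"],d["o"])
def rect(lbl,lo,hi,z,roi,amin=300,im=W,c=cw):
    h=cv2.cvtColor(im,cv2.COLOR_RGB2HSV);m=cv2.inRange(h,lo,hi)
    k=np.zeros_like(m);x0,y0,x1,y1=roi;k[y0:y1,x0:x1]=m[y0:y1,x0:x1]
    k=cv2.morphologyEx(k,cv2.MORPH_OPEN,np.ones((3,3)))
    for q in cv2.findContours(k,0,1)[0]:
        if cv2.contourArea(q)<amin: continue
        b=cv2.minAreaRect(q);P=onplane(c,np.r_[cv2.boxPoints(b),[b[0]]],z);e=[P[1]-P[0],P[2]-P[1]]
        a=[np.degrees(np.arctan2(v[1],v[0]))%180 for v in e]
        print(lbl,np.round(b[0],1),"ctr",P[4,:2].round(4),"L",[float(np.linalg.norm(v).round(4)) for v in e],"ang",np.round(a,1))
E
python3 - <<'E'
from m2 import *
h=cv2.cvtColor(W,cv2.COLOR_RGB2HSV)
for uv in((300,255),(390,255),(212,255),(310,205),(300,60),(440,100)):print(uv,h[uv[1],uv[0]])
for k,r in(("c",(165,200,255,280)),("b",(265,215,355,290)),("a",(358,215,450,290))):
    rect("roof "+k,(0,0,130),(180,75,255),.035,r)
for k,r in(("c",(165,160,255,215)),("b",(265,170,355,235)),("a",(355,170,450,235))):
    rect("blue "+k,(100,140,50),(120,255,255),.015,r,60)
rect("red",(0,180,120),(8,255,255),.025,(165,160,255,220))
rect("plates",(15,50,110),(32,170,255),.01,(150,0,500,150))
rect("tabs",(0,0,0),(180,255,45),.055,(170,0,500,80),100)
rect("redtab",(0,0,0),(180,255,45),.07,(165,160,255,220),100)
E
```

```text
(300, 255) [110  42 217]
(390, 255) [110  41 219]
(212, 255) [120  27 211]
(310, 205) [107 162 183]
(300, 60) [ 23  99 201]
(440, 100) [ 16 122 205]
roof c [209.5 234. ] ctr [ 0.68   -0.1223] L [0.0919, 0.0874] ang [173.5  89.9]
roof b [308.3 248. ] ctr [0.6992 0.0061] L [0.0929, 0.0841] ang [176.6  88.4]
roof a [397.5 248.5] ctr [0.7    0.1233] L [0.0857, 0.0923] ang [89.9  4.9]
blue c [238. 188.] ctr [ 0.6229 -0.0861] L [0.0104, 0.0288] ang [ 89.9 176.5]
blue b [309.5 207.7] ctr [0.6491 0.0075] L [0.0461, 0.0795] ang [175.7  87.4]
blue a [395.4 206.2] ctr [0.6473 0.1218] L [0.0812, 0.0464] ang [94.8  9.5]
red [210.5 191.5] ctr [ 0.6261 -0.1194] L [0.0571, 0.0502] ang [ 89.9 176.1]
plates [444.1  88.5] ctr [0.502  0.1744] L [0.1102, 0.0591] ang [159.7  70.4]
plates [303.8  78.7] ctr [0.4907 0.0018] L [0.0603, 0.1109] ang [96.4  8.4]
plates [200.6  69.5] ctr [ 0.4801 -0.1235] L [0.0611, 0.1125] ang [ 92.8 179.4]
tabs [465.7  52.5] ctr [0.473 0.179] L [0.0389, 0.0232] ang [159.1  69.5]
tabs [193.5  30. ] ctr [ 0.4509 -0.1132] L [0.02, 0.0322] ang [ 89.9 174.7]
redtab [207.7 187.7] ctr [ 0.6162 -0.1079] L [0.0125, 0.0254] ang [96.1  1.6]
```

```bash
python3 - <<'E'
from m2 import *
h=cv2.cvtColor(W,cv2.COLOR_RGB2HSV);m=cv2.inRange(h,(0,0,130),(180,75,255))
for k,(x0,y0,x1,y1),T in(("c",(165,190,255,280),.035),("b",(265,205,355,290),.035),("a",(358,205,450,290),.035)):
    q=np.zeros_like(m);q[y0:y1,x0:x1]=m[y0:y1,x0:x1]
    q=cv2.morphologyEx(cv2.morphologyEx(q,cv2.MORPH_CLOSE,np.ones((7,7))),cv2.MORPH_OPEN,np.ones((25,25)))
    ys,xs=np.nonzero(q)
    # edge lines: left/right as fn of row, top/bottom as fn of col
    rr=np.arange(ys.min()+8,ys.max()-8);L=[xs[ys==r].min()-.5 for r in rr];Rr=[xs[ys==r].max()+.5 for r in rr]
    cc=np.arange(xs.min()+10,xs.max()-10);F=[ys[xs==u].min()-.5 for u in cc];Bk=[ys[xs==u].max()+.5 for u in cc]
    def w(u,v):
        P=onplane(cw,np.c_[u,v],.035);f=cv2.fitLine(P[:,:2].astype(np.float32),cv2.DIST_HUBER,0,.01,.01).ravel();return f
    for n,f in zip("LRFB",(w(L,rr),w(Rr,rr),w(cc,F),w(cc,Bk))):
        print(k,n,"ang",np.degrees(np.arctan2(f[1],f[0])).round(1),"pt",f[2:].round(4))
save("pics/d4.png",cv2.resize(W[155:285,160:450],None,fx=2.7,fy=2.7,interpolation=cv2.INTER_CUBIC))
E
```

```text
c L ang -1.8 pt [ 0.6882 -0.1637]
c R ang 0.0 pt [ 0.689  -0.0797]
c F ang 89.9 pt [ 0.6517 -0.1154]
c B ang 89.9 pt [ 0.7276 -0.1216]
b L ang -2.0 pt [ 0.702  -0.0372]
b R ang -1.5 pt [0.7089 0.0464]
b F ang 88.0 pt [0.671  0.0103]
b B ang 89.9 pt [0.7464 0.0107]
a L ang 2.1 pt [0.7056 0.0841]
a R ang 4.9 pt [0.7097 0.1688]
a F ang -86.3 pt [0.669  0.1234]
a B ang -87.1 pt [0.7443 0.1281]
```

View pics/d4.png

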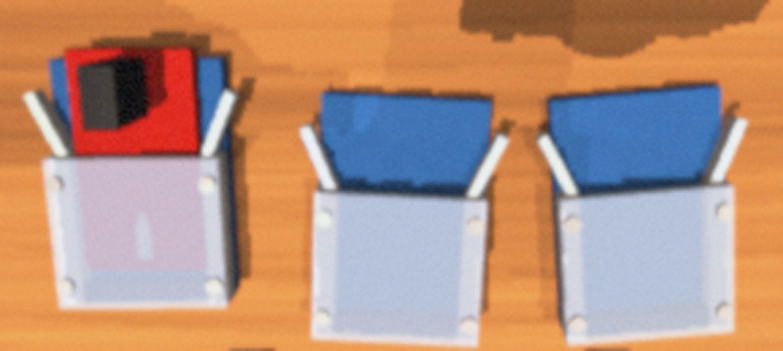

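```bash
python3 - <<'E'
from m2 import *
d=np.load("top0.npz");ct=(d["K"],d["R"],d["o"])
w=(160+97/2.7,155+97/2.7);t=(200+327/2,150+131/2)
print("redtab top",tri(ct,t,cw,w),onplane(cw,w,.07),onplane(ct,t,.07))
rows((.619,-.121,.15),90);rows((.619,-.121,.034),90)
E
```

```text
redtab top (array([ 0.62107499, -0.11825717,  0.08184107]), [0.002680831016307923, 0.0026808310163077328]) [[ 0.61987147 -0.12187863  0.07      ]] [[ 0.62578074 -0.11991611  0.07      ]]
row [ 0.0186 -0.1414  0.1712] [ 0.01 -0.06 -0.11] dist 0.223
row [ 0.0185 -0.1414  0.2872] [ 0.01 -0.06 -0.11] dist 0.321
```

```bash
python3 -m crank '0.018 -0.06 0.05 0 0 0 0.045; 0.018 -0.12 0.10 0 0 0 0.045; 0.018 -0.1414 0.15 0 0 0 0.045; 0.018 -0.1414 0.17 0 0 0 0.045; 0.018 -0.1414 0.171 0 0 0 0.045; 0.018 -0.1414 0.171 0 0 0 0.045; 0.018 -0.1414 0.22 0 0 0 0.045; 0.018 -0.1414 0.26 0 0 0 0.045; 0.018 -0.1414 0.28 0 0 0 0.045; 0.018 -0.1414 0.287 0 0 0 0.045; 0.018 -0.1414 0.287 0 0 0 0.045; 0.018 -0.1414 0.287 0 0 0 0.045' 60
python3 -m crank '0 0 0 0 0 0 0.045; 0 0 0 0 0 0 0.045; 0 0 0 0 0 0 0.045; 0 0 0 0 0 0 0.045; 0 0 0 0 0 0 0; 0 0 0 0 0 0 0; 0 0 0 0 0 0 0; 0 0 0 0 0 0 0; 0 0 0 0 0 0 0; 0 0 0 0 0 0 0; 0 0 0 0 0 0 0'
```

```text
time: 10.88
tcp_pos: [0.6216, -0.121, 0.0368]
eef_rot: [0.001, 3.139, -0.001]
wrist_force: [-0.1, -0.2, -0.1]
opening: 0.045
finger_force: 0.0
time: 12.25
tcp_pos: [0.6202, -0.1209, 0.0349]
eef_rot: [0.002, 3.141, -0.0]
wrist_force: [-0.4, -1.2, 1.5]
opening: 0.0157
finger_force: 58.9
```

```bash
python3 -m crank '0.005 0 -0.001 0 0 0 0; 0.015 0 -0.001 0 0 0 0; 0.028 0 -0.001 0 0 0 0; 0.041 0 -0.001 0 0 0 0; 0.054 0 -0.001 0 0 0 0; 0.066 0 -0.001 0 0 0 0; 0.068 0 -0.001 0 0 0 0; 0.068 0 -0.02 0 0 0 0; 0.068 0 -0.05 0 0 0 0; 0.068 0 -0.09 0 0 0 0; 0.068 0 -0.12 0 0 0 0; 0.068 0 -0.12 0 0 0 0' 80; python3 - <<'E'
from h import *
rows((.43,.39,.155),98);rows((.43,.39,.027),98)
im,c=cam("top");save("pics/t1.png",im[150:330,200:400])
E
```

```text
time: 13.75
tcp_pos: [0.5545, -0.1215, 0.1575]
eef_rot: [0.002, 3.136, -0.003]
wrist_force: [-0.1, -0.5, -2.0]
opening: 0.0148
finger_force: 78.0
row [0.125  0.5114 0.0008] [-0.14  0.32 -8.06] dist 0.526
row [0.1257 0.5116 0.1288] [-0.14  0.32 -8.06] dist 0.542
```

```bash
python3 -m crank '0.006 0.025 0 0 0 -1 0; 0.018 0.07 0 0 0 -3 0; 0.03 0.12 0 0 0 -5 0; 0.042 0.17 0 0 0 -8 0; 0.054 0.22 0 0 0 -8 0; 0.066 0.27 0 0 0 -8 0; 0.078 0.32 0 0 0 -8 0; 0.09 0.37 0 0 0 -8 0; 0.102 0.42 0 0 0 -8 0; 0.114 0.47 0 0 0 -8 0; 0.125 0.511 0 0 0 -8 0; 0.125 0.511 0.0 0 0 -8 0'; python3 - <<'E'
from h import *
rows((.43,.39,.155),98);rows((.43,.39,.027),98)
im,c=cam("wrist");save("pics/w5.png",im)
E
```

```text
time: 15.3
tcp_pos: [0.4259, 0.3924, 0.1528]
eef_rot: [0.224, -3.131, 0.001]
wrist_force: [-0.6, 0.2, -3.0]
opening: 0.0151
finger_force: 78.5
row [-0.0037 -0.003  -0.0022] [-0.03 -0.13  0.19] dist 0.005
row [-0.004  -0.0029  0.1258] [-0.03 -0.13  0.19] dist 0.126
```

View pics/w5.png

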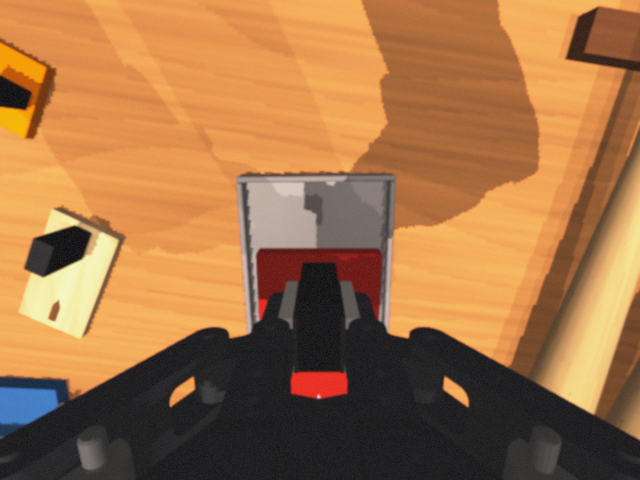

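The red template hangs over the tray, aligned with it. I lower and release.

```bash
python3 -m crank '-0.003 -0.002 0.04 0 0 0 0; -0.003 -0.002 0.08 0 0 0 0; -0.003 -0.002 0.11 0 0 0 0; -0.003 -0.002 0.12 0 0 0 0; -0.003 -0.002 0.126 0 0 0 0; -0.003 -0.002 0.126 0 0 0 0; -0.003 -0.002 0.126 0 0 0 0'; python3 -m crank '0 0 0 0 0 0 0.045; 0 0 0 0 0 0 0.045; 0 0 0 0 0 0 0.045; 0 0 -0.05 0 0 0 0.045; 0 0 -0.1 0 0 0 0.045; 0 0 -0.15 0 0 0 0.045; 0 0 -0.2 0 0 0 0.045; 0 0 -0.2 0 0 0 0.045' ;  python3 - <<'E'
from m2 import *
im,c=cam("wrist");save("pics/w6.png",im)
rect("red",(0,180,80),(8,255,255),.015,(200,150,500,400),im=im,c=c)
im,c=cam("top")
rect("redT",(0,180,60),(8,255,255),.015,(100,230,200,330),200,im=im,c=c)
rect("plates",(18,60,110),(32,160,255),.01,(200,230,400,320),im=im,c=c)
rows((.60,.05,.32),90)
E
```

```text
time: 16.23
tcp_pos: [0.4318, 0.3893, 0.03]
eef_rot: [-0.217, 3.132, 0.002]
wrist_force: [-0.5, -0.4, -2.1]
opening: 0.0149
finger_force: 78.6
time: 17.23
tcp_pos: [0.4333, 0.3905, 0.2337]
eef_rot: [-0.217, 3.126, 0.007]
wrist_force: [0.4, 0.0, -0.2]
opening: 0.0452
finger_force: 0.0
red [317. 237.] ctr [0.4639 0.393 ] L [0.0571, 0.1073] ang [97.9  9.1]
redT [149.7 280.8] ctr [0.465  0.3929] L [0.0603, 0.1093] ang [95.8  7.8]
plates [362. 279.] ctr [ 0.4789 -0.123 ] L [0.0589, 0.1073] ang [91.   0.2]
plates [310.9 274. ] ctr [0.4889 0.002 ] L [0.0592, 0.1092] ang [96.8  6.6]
plates [240.6 268. ] ctr [0.5005 0.1743] L [0.1082, 0.0593] ang [160.7  69.7]
row [-0.1206 -0.359  -0.0909] [0.03 0.05 7.94] dist 0.389
```

View pics/w6.png

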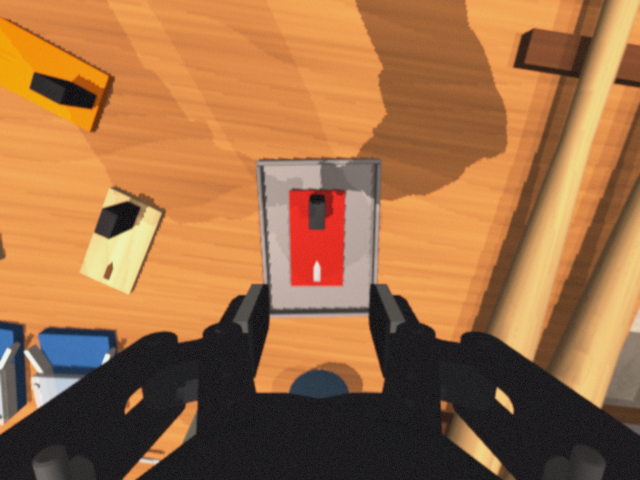

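The red template lies flat in the tray, tab up, and the plates haven't moved. Next is the left plate.

```bash
python3 - <<'E'
from h import *
rows((.466,.187,.22),70)
E
```

```text
row [-0.0067 -0.2048  0.0091] [ 0.04  0.05 27.94] dist 0.205
```

```bash
python3 -m crank '-0.007 -0.04 0.009 0 0 7 0.045; -0.007 -0.09 0.009 0 0 15 0.045; -0.007 -0.15 0.009 0 0 24 0.045; -0.007 -0.205 0.009 0 0 28 0.045; -0.007 -0.205 0.009 0 0 28 0.045; -0.007 -0.205 0.009 0 0 28 0.045' 80; cat >> m2.py <<'E'
def plate(zb=0.0):
    im,c=cam("wrist");h=cv2.cvtColor(im,cv2.COLOR_RGB2HSV)
    m=cv2.inRange(h,(16,40,90),(34,150,255));m=cv2.morphologyEx(m,cv2.MORPH_OPEN,np.ones((5,5)))
    t=sense()["tcp_pos"];best=None
    for q in cv2.findContours(m,0,1)[0]:
        if cv2.contourArea(q)<800: continue
        b=cv2.minAreaRect(q);P=onplane(c,np.r_[cv2.boxPoints(b),[b[0]]],zb+.01);e=[P[1]-P[0],P[2]-P[1]]
        e.sort(key=np.linalg.norm);a=np.degrees(np.arctan2(e[1][1],e[1][0]))
        a=(a+90)%180-90;g=P[4,:2]-.037*np.array([np.cos(np.radians(a)),np.sin(np.radians(a))])
        print("plate ctr",P[4,:2].round(4),"ang",a.round(1),"L",[np.linalg.norm(v).round(4) for v in e],"tab",g.round(4))
    return im,c
E
python3 - <<'E'
from m2 import *
im,c=plate();save("pics/w7.png",im);rows((.466,.187,.020),70)
E
```

```text
time: 18.08
tcp_pos: [0.4655, 0.1867, 0.2187]
eef_rot: [-0.547, -3.091, 0.001]
wrist_force: [-0.9, 0.2, 0.2]
opening: 0.0448
finger_force: 0.0
plate ctr [ 0.4834 -0.1216] ang 0.0 L [np.float64(0.0623), np.float64(0.1123)] tab [ 0.4464 -0.1216]
plate ctr [0.493  0.0035] ang 7.1 L [np.float64(0.0611), np.float64(0.111)] tab [ 0.4563 -0.001 ]
plate ctr [0.5008 0.175 ] ang -18.7 L [np.float64(0.058), np.float64(0.1102)] tab [0.4658 0.1868]
row [-0.0008  0.      0.1989] [-0.04 -0.09 -0.01] dist 0.199
```

```bash
python3 -m crank '0 0 0.06 0 0 0 0.045; 0 0 0.12 0 0 0 0.045; 0 0 0.17 0 0 0 0.045; 0 0 0.19 0 0 0 0.045; 0 0 0.199 0 0 0 0.045; 0 0 0.199 0 0 0 0.045; 0 0 0.199 0 0 0 0; 0 0 0.199 0 0 0 0; 0 0 0.199 0 0 0 0; 0 0 0.199 0 0 0 0; 0 0 0.19 0 0 0 0; 0 0 0.15 0 0 0 0'; python3 -m crank '0 0 0 0 0 0 0;0 0 0 0 0 0 0'; python3 - <<'E'
from h import *
a=np.radians(4.2);m=np.array([.669,.1236]);x=np.array([np.cos(a),np.sin(a)])
for d in(-.130,-.097,-.085,-.027): print(d,m+x*d)
p=m+x*-.125; rows((*p,.0375+.008),94.2)
E
```

```text
time: 19.62
tcp_pos: [0.4638, 0.186, 0.0689]
eef_rot: [-0.547, -3.089, 0.004]
wrist_force: [-0.2, 0.2, -1.0]
opening: 0.0152
finger_force: 78.0
time: 19.88
tcp_pos: [0.4659, 0.1866, 0.0698]
eef_rot: [-0.547, -3.094, 0.0]
wrist_force: [-1.0, -0.8, -2.5]
opening: 0.0147
finger_force: 78.1
-0.13 [0.53934912 0.11407903]
-0.097 [0.5722605  0.11649589]
-0.085 [0.58422827 0.11737475]
-0.027 [0.64207251 0.12162257]
row [-0.0984 -0.0409  0.0243] [-1.000e-02 -0.000e+00 -2.427e+01] dist 0.109
```

```bash
python3 -m crank '-0.025 -0.01 0 0 0 -6 0; -0.05 -0.02 0 0 0 -12 0; -0.075 -0.03 0 0 0 -18 0; -0.0984 -0.041 0.005 0 0 -24.3 0; -0.0984 -0.041 0.015 0 0 -24.3 0; -0.0984 -0.041 0.020 0 0 -24.3 0; -0.0984 -0.041 0.02 0 0 -24.3 0; -0.0984 -0.041 0.02 0 0 -24.3 0'; python3 - <<'E'
from m2 import *
im,c=cam("wrist");save("pics/w8.png",im)
a=np.radians(4.2);m=np.array([.669,.1236]);x=np.array([np.cos(a),np.sin(a)])
for d in(-.115,-.08,-.027): rows((*(m+x*d),.0365),94.2)
E
```

```text
time: 20.88
tcp_pos: [0.544, 0.115, 0.0499]
eef_rot: [0.117, -3.139, -0.0]
wrist_force: [-0.3, 0.5, -1.4]
opening: 0.0151
finger_force: 78.2
row [-0.0099 -0.0006  0.0136] [0.   0.01 0.08] dist 0.017
row [-0.0449 -0.0006  0.0136] [0.   0.01 0.08] dist 0.047
row [-0.0979 -0.0007  0.0136] [0.   0.01 0.08] dist 0.099
```

View pics/w8.png

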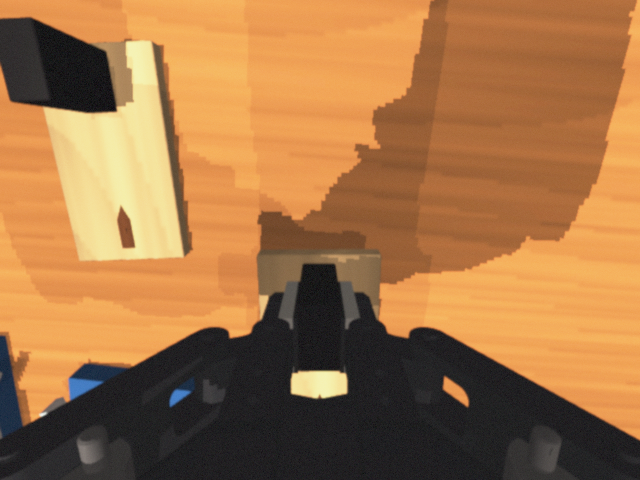

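The plate is held square, but the dock is hidden behind the gripper, so I slide in by steps with force checks.

```bash
python3 -m crank '-0.01 -0.0006 0.007 0 0 0 0; -0.01 -0.0006 0.0133 0 0 0 0; -0.018 -0.0006 0.0133 0 0 0 0; -0.027 -0.0006 0.0133 0 0 0 0; -0.036 -0.0006 0.0133 0 0 0 0; -0.045 -0.0006 0.0133 0 0 0 0; -0.045 -0.0006 0.0133 0 0 0 0'; python3 -m crank '-0.01 0 0 0 0 0 0; -0.02 0 0 0 0 0 0; -0.02 0 0 0 0 0 0'
```

```text
time: 21.8
tcp_pos: [0.5908, 0.1173, 0.0367]
eef_rot: [-0.116, 3.138, 0.0]
wrist_force: [-0.4, -0.1, 2.0]
opening: 0.0149
finger_force: 78.8
time: 22.18
tcp_pos: [0.61, 0.1189, 0.0369]
eef_rot: [-0.116, 3.139, 0.001]
wrist_force: [-1.1, -0.6, 5.3]
opening: 0.0149
finger_force: 79.6
```

```bash
python3 -m crank '-0.01 0 -0.0007 0 0 0 0; -0.018 0 -0.0007 0 0 0 0; -0.024 0 -0.0007 0 0 0 0; -0.027 0 -0.0007 0 0 0 0; -0.027 0 -0.0007 0 0 0 0'; python3 -m crank '-0.003 0 0 0 0 0 0; -0.006 0 0 0 0 0 0; -0.006 0 0 0 0 0 0'
```

```text
time: 22.8
tcp_pos: [0.6362, 0.121, 0.0371]
eef_rot: [0.117, -3.139, -0.001]
wrist_force: [-4.4, 1.6, 4.1]
opening: 0.0153
finger_force: 79.2
time: 23.18
tcp_pos: [0.6416, 0.1214, 0.0371]
eef_rot: [0.117, -3.138, -0.001]
wrist_force: [-4.9, 2.1, 4.9]
opening: 0.0147
finger_force: 79.3
```

```bash
python3 -m crank '-0.003 0 0 0 0 0 0;-0.003 0 0 0 0 0 0'; python3 -m crank '-0.003 0 0 0 0 0 0; -0.003 0 0 0 0 0 0'
```

```text
time: 23.42
tcp_pos: [0.6415, 0.1214, 0.0371]
eef_rot: [0.117, -3.132, 0.0]
wrist_force: [-13.5, 0.5, 12.5]
opening: 0.0147
finger_force: 80.3
time: 23.68
tcp_pos: [0.6415, 0.1214, 0.037]
eef_rot: [0.117, -3.127, 0.001]
wrist_force: [-22.1, -0.5, 19.4]
opening: 0.015
finger_force: 81.3
```

It is home: the stop came at x 0.6415 against 0.642 predicted. I relax, release and rise to view the mid plate.

```bash
python3 -m crank '0.0055 0 0 0 0 0 0; 0.0055 0 0 0 0 0 0; 0.0055 0 0 0 0 0 0.03; 0.0055 0 0 0 0 0 0.045; 0.0055 0 0 0 0 0 0.045; 0.0055 0 -0.05 0 0 0 0.045; 0.0055 0 -0.11 0 0 0 0.045; 0.0055 0 -0.17 0 0 0 0.045; 0.03 0 -0.2 0 0 0 0.045; 0.03 0 -0.2 0 0 0 0.045'; python3 - <<'E'
from m2 import *
im,c=plate();save("pics/w9.png",im);np.savez("wrist9.npz",im=im,K=c[0],R=c[1],o=c[2])
rows((.455,-.002,.2),96.6)
E
```

```text
time: 24.92
tcp_pos: [0.6195, 0.1194, 0.2408]
eef_rot: [-0.116, 3.134, 0.0]
wrist_force: [0.5, -0.4, -0.5]
opening: 0.0448
finger_force: 0.0
plate ctr [0.4905 0.0017] ang 6.5 L [np.float64(0.0598), np.float64(0.1104)] tab [ 0.4537 -0.0025]
plate ctr [ 0.4869 -0.123 ] ang 0.1 L [np.float64(0.0605), np.float64(0.101)] tab [ 0.4499 -0.123 ]
row [ 0.1727 -0.1089  0.038 ] [-0.01  0.18 -2.37] dist 0.208
```

View pics/w9.png

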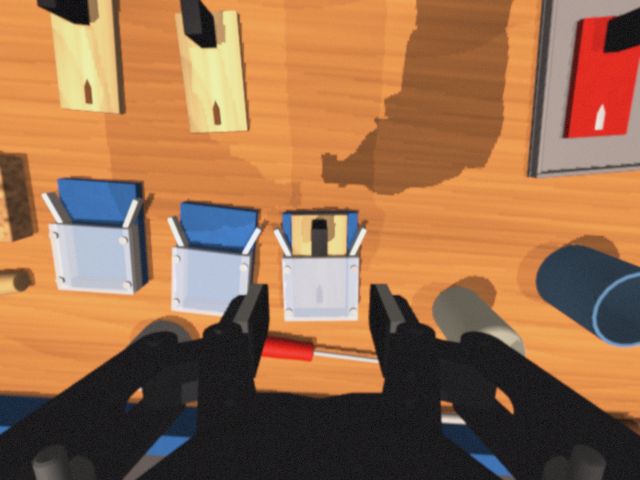

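The first plate sits straight and fully in at (320,270). Next the mid plate.

```bash
python3 -m crank '0.05 -0.03 0 0 0 -2.3 0.045; 0.10 -0.06 0.01 0 0 -2.3 0.045; 0.15 -0.09 0.03 0 0 -2.3 0.045; 0.173 -0.109 0.05 0 0 -2.3 0.045; 0.174 -0.109 0.07 0 0 -2.3 0.045;0.174 -0.109 0.1 0 0 -2.3 0.045; 0.174 -0.109 0.1 0 0 -2.3 0.045'; python3 - <<'E'
from m2 import *
im,c=plate();rows((.4538,-.0025,.02),96.5)
E
```

```text
time: 25.85
tcp_pos: [0.4505, -0.002, 0.1344]
eef_rot: [0.178, -3.13, -0.002]
wrist_force: [-0.2, 0.2, -0.6]
opening: 0.0451
finger_force: 0.0
plate ctr [0.49   0.0015] ang 8.1 L [np.float64(0.0576), np.float64(0.1098)] tab [ 0.4534 -0.0037]
plate ctr [ 0.4804 -0.1228] ang -3.9 L [np.float64(0.0579), np.float64(0.1116)] tab [ 0.4435 -0.1203]
row [-0.0025 -0.0007  0.1158] [ 0.06 -0.23  0.02] dist 0.116
```

```bash
python3 -m crank '-0.0015 -0.0007 0.05 0 0 0 0.045; -0.0015 -0.0007 0.09 0 0 0 0.045; -0.0015 -0.0007 0.11 0 0 0 0.045; -0.0015 -0.0007 0.116 0 0 0 0.045; -0.0015 -0.0007 0.116 0 0 0 0.045; -0.0015 -0.0007 0.116 0 0 0 0.045;-0.0015 -0.0007 0.116 0 0 0 0.045'
```

```text
time: 26.78
tcp_pos: [0.4554, -0.0029, 0.0222]
eef_rot: [-0.179, 3.135, -0.001]
wrist_force: [0.7, -0.6, -0.4]
opening: 0.0447
finger_force: 0.0
```

```bash
python3 -m crank '0.0015 0 0.001 0 0 0 0; 0.0015 0 0.001 0 0 0 0; 0.0015 0 0.001 0 0 0 0; 0.0015 0 0.001 0 0 0 0'; python3 -m crank '0 0 -0.02 0 0 0 0; 0 0 -0.05 0 0 0 0; 0 0 -0.05 0 0 0 0; 0 0 -0.05 0 0 0 0'; python3 - <<'E'
from h import *
a=np.radians(-2.4);m=np.array([.671,.0062]);x=np.array([np.cos(a),np.sin(a)])
print(m-x*.027);rows((*(m-x*.125),.05),87.6)
E
```

```text
time: 27.28
tcp_pos: [0.453, -0.0028, 0.0206]
eef_rot: [-0.179, 3.136, 0.0]
wrist_force: [-1.6, 0.8, 6.0]
opening: 0.015
finger_force: 78.6
time: 27.78
tcp_pos: [0.4525, -0.0028, 0.0697]
eef_rot: [0.179, -3.136, -0.0]
wrist_force: [0.2, -0.0, -3.1]
opening: 0.0151
finger_force: 78.0
[0.64402368 0.00733064]
row [-0.0946  0.0035  0.0196] [ 0.   -0.04  8.94] dist 0.097
```

```bash
python3 -m crank '-0.03 0.001 0 0 0 3 0; -0.06 0.002 0 0 0 6 0; -0.0946 0.0035 0.005 0 0 9 0; -0.0946 0.0035 0.015 0 0 9 0; -0.0946 0.0035 0.0196 0 0 9 0; -0.0946 0.0035 0.0196 0 0 9 0; -0.0946 0.0035 0.0196 0 0 9 0'; python3 - <<'E'
from h import *
a=np.radians(-2.4);m=np.array([.671,.0062]);x=np.array([np.cos(a),np.sin(a)])
for d in(-.115,-.08,-.027): rows((*(m+x*d),.0375),87.6)
E
```

```text
time: 28.65
tcp_pos: [0.5459, 0.0113, 0.0507]
eef_rot: [-0.068, -3.14, -0.0]
wrist_force: [-0.1, -0.5, -1.2]
opening: 0.0146
finger_force: 77.9
row [-0.0102  0.0002  0.0132] [ 0.   -0.03 -0.07] dist 0.017
row [-0.0452  0.0002  0.0132] [ 0.   -0.03 -0.07] dist 0.047
row [-0.0982  0.0003  0.0132] [ 0.   -0.03 -0.07] dist 0.099
```

```bash
python3 -m crank '-0.01 0.0002 0.007 0 0 0 0; -0.01 0.0002 0.0132 0 0 0 0; -0.018 0.0002 0.0132 0 0 0 0; -0.027 0.0002 0.0132 0 0 0 0; -0.036 0.0002 0.0132 0 0 0 0; -0.045 0.0002 0.0132 0 0 0 0; -0.045 0.0002 0.0132 0 0 0 0'; python3 -m crank '-0.01 0 0 0 0 0 0; -0.02 0 0 0 0 0 0; -0.02 0 0 0 0 0 0'
```

```text
time: 29.52
tcp_pos: [0.5926, 0.0095, 0.0376]
eef_rot: [0.067, 3.14, -0.0]
wrist_force: [0.6, 0.3, -1.9]
opening: 0.0149
finger_force: 77.9
time: 29.9
tcp_pos: [0.6128, 0.0086, 0.0376]
eef_rot: [0.068, 3.14, -0.0]
wrist_force: [0.2, -0.2, -2.0]
opening: 0.0153
finger_force: 77.9
```

Sliding freely, no load.

```bash
python3 -m crank '-0.01 0 0 0 0 0 0; -0.018 0 0 0 0 0 0; -0.024 0 0 0 0 0 0; -0.029 0 0 0 0 0 0; -0.029 0 0 0 0 0 0'; python3 -m crank '-0.003 0 0 0 0 0 0; -0.005 0 0 0 0 0 0; -0.005 0 0 0 0 0 0'
```

```text
time: 30.52
tcp_pos: [0.6407, 0.0075, 0.0373]
eef_rot: [-0.067, -3.141, 0.0]
wrist_force: [0.5, 0.2, -1.6]
opening: 0.0147
finger_force: 78.0
time: 30.9
tcp_pos: [0.6415, 0.0077, 0.0365]
eef_rot: [-0.068, -3.133, -0.001]
wrist_force: [-8.5, 0.5, 1.3]
opening: 0.0153
finger_force: 78.3
```

```bash
python3 -m crank '-0.004 0 0 0 0 0 0; -0.004 0 0 0 0 0 0'; python3 -m crank '0.0055 0 0 0 0 0 0; 0.0055 0 0 0 0 0 0; 0.0055 0 0 0 0 0 0.03; 0.0055 0 0 0 0 0 0.045; 0.0055 0 0 0 0 0 0.045; 0.0055 0 -0.05 0 0 0 0.045; 0.0055 0 -0.11 0 0 0 0.045; 0.0055 0 -0.17 0 0 0 0.045; 0.03 0 -0.2 0 0 0 0.045; 0.03 0 -0.2 0 0 0 0.045'; python3 - <<'E'
from m2 import *
im,c=plate();save("pics/w10.png",im);np.savez("wrist10.npz",im=im,K=c[0],R=c[1],o=c[2])
rect("blue c",(100,140,50),(120,255,255),.015,(150,150,300,260),200,im=im,c=c)
rows((.4435,-.1225,.13),90.1)
E
```

```text
time: 31.15
tcp_pos: [0.6416, 0.0079, 0.0365]
eef_rot: [-0.068, -3.126, -0.001]
wrist_force: [-19.0, 1.2, 12.7]
opening: 0.0149
finger_force: 80.1
time: 32.4
tcp_pos: [0.6206, 0.0084, 0.2412]
eef_rot: [0.067, 3.135, -0.001]
wrist_force: [0.1, -0.9, 0.1]
opening: 0.0449
finger_force: 0.0
plate ctr [ 0.7534 -0.313 ] ang -79.9 L [np.float64(0.0174), np.float64(0.1665)] tab [ 0.7469 -0.2765]
plate ctr [0.784  0.3478] ang 87.6 L [np.float64(0.0838), np.float64(0.0908)] tab [0.7824 0.3108]
plate ctr [0.6515 0.1099] ang 6.9 L [np.float64(0.0323), np.float64(0.0497)] tab [0.6148 0.1055]
plate ctr [ 0.4804 -0.1226] ang -0.2 L [np.float64(0.0593), np.float64(0.11)] tab [ 0.4434 -0.1225]
blue c [202.1 221.8] ctr [ 0.6302 -0.122 ] L [0.0822, 0.0471] ang [ 90.1 176.4]
row [ 0.1714 -0.1383  0.1084] [-0.02  0.19 -2.56] dist 0.245
```

View pics/w10.png

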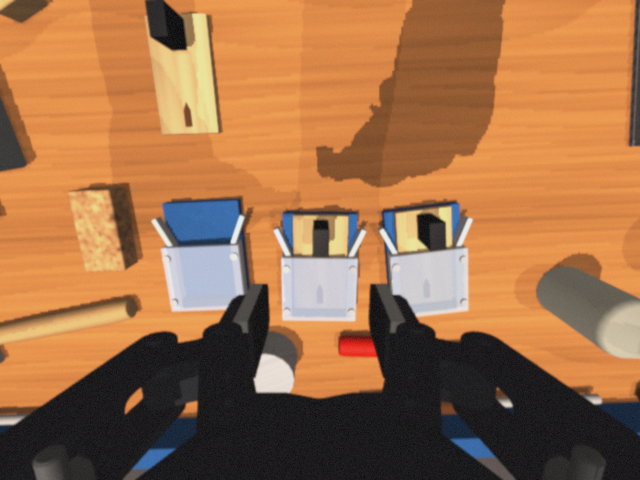

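Both plates look home, at (320,260) and (427,250), and dock c is empty. Now the third plate.

```bash
python3 -m crank '0.04 -0.035 0 0 0 -2.6 0.045; 0.085 -0.07 0.02 0 0 -2.6 0.045; 0.13 -0.105 0.04 0 0 -2.6 0.045; 0.171 -0.138 0.06 0 0 -2.6 0.045; 0.172 -0.138 0.09 0 0 -2.6 0.045; 0.172 -0.138 0.108 0 0 -2.6 0.045; 0.172 -0.138 0.108 0 0 -2.6 0.045; 0.172 -0.138 0.108 0 0 -2.6 0.045'; python3 - <<'E'
from m2 import *
plate();rows((.4435,-.1225,.0205),90)
E
```

```text
time: 33.45
tcp_pos: [0.442, -0.1221, 0.1293]
eef_rot: [0.004, -3.141, -0.0]
wrist_force: [0.6, -0.2, -0.4]
opening: 0.0447
finger_force: 0.0
plate ctr [ 0.4783 -0.123 ] ang 1.8 L [np.float64(0.0579), np.float64(0.1102)] tab [ 0.4413 -0.1242]
plate ctr [ 0.3971 -0.2871] ang 25.5 L [np.float64(0.0353), np.float64(0.0536)] tab [ 0.3637 -0.303 ]
row [-0.0011 -0.0003  0.1092] [-0.01  0.02  0.15] dist 0.109
```

```bash
python3 -m crank '0 -0.0005 0.05 0 0 0 0.045; 0 -0.0005 0.09 0 0 0 0.045; 0 -0.0005 0.105 0 0 0 0.045; 0 -0.0005 0.109 0 0 0 0.045; 0 -0.0005 0.109 0 0 0 0.045; 0 -0.0005 0.109 0 0 0 0.045; 0 -0.0005 0.109 0 0 0 0; 0 -0.0005 0.109 0 0 0 0; 0 -0.0005 0.109 0 0 0 0; 0 -0.0005 0.109 0 0 0 0'; python3 -m crank '0 0 -0.02 0 0 0 0; 0 0 -0.05 0 0 0 0; 0 0 -0.05 0 0 0 0; 0 0 -0.05 0 0 0 0'; python3 - <<'E'
from h import *
m=np.array([.6525,-.1215]);rows((*(m-[.125,0]),.05),90)
E
```

```text
time: 34.75
tcp_pos: [0.4424, -0.1229, 0.0212]
eef_rot: [-0.004, 3.14, -0.001]
wrist_force: [-1.2, 0.6, 6.2]
opening: 0.0151
finger_force: 78.8
time: 35.25
tcp_pos: [0.4414, -0.1224, 0.07]
eef_rot: [0.004, -3.141, -0.0]
wrist_force: [0.4, 0.7, -2.0]
opening: 0.0148
finger_force: 78.0
row [-0.0861  0.0007  0.02  ] [ 0.01 -0.02  0.14] dist 0.088
```

```bash
python3 -m crank '-0.03 0 0 0 0 0 0; -0.06 0.0007 0 0 0 0 0; -0.086 0.0007 0.005 0 0 0 0; -0.086 0.0007 0.015 0 0 0 0; -0.086 0.0007 0.02 0 0 0 0; -0.086 0.0007 0.02 0 0 0 0; -0.086 0.0007 0.02 0 0 0 0'; python3 - <<'E'
from h import *
m=np.array([.6525,-.1215])
for d in(-.115,-.08,-.027): rows((*(m+[d,0]),.0377),90)
E
```

```text
time: 36.12
tcp_pos: [0.5271, -0.1217, 0.0505]
eef_rot: [0.003, -3.141, -0.0]
wrist_force: [-0.3, 0.6, -0.9]
opening: 0.0151
finger_force: 78.0
row [-0.0104  0.0002  0.0128] [ 0.01 -0.03  0.12] dist 0.017
row [-0.0454  0.0001  0.0128] [ 0.01 -0.03  0.12] dist 0.047
row [-0.0984 -0.      0.0128] [ 0.01 -0.03  0.12] dist 0.099
```

```bash
python3 -m crank '-0.01 0 0.007 0 0 0 0; -0.01 0 0.0128 0 0 0 0; -0.018 0 0.0128 0 0 0 0; -0.027 0 0.0128 0 0 0 0; -0.036 0 0.0128 0 0 0 0; -0.045 0 0.0128 0 0 0 0; -0.045 0 0.0128 0 0 0 0'; python3 -m crank '-0.01 0 0 0 0 0 0; -0.02 0 0 0 0 0 0; -0.02 0 0 0 0 0 0'
```

```text
time: 37.0
tcp_pos: [0.5738, -0.1217, 0.0378]
eef_rot: [-0.004, 3.141, -0.001]
wrist_force: [-0.1, 0.5, -0.6]
opening: 0.0149
finger_force: 78.1
time: 37.38
tcp_pos: [0.5939, -0.1217, 0.0378]
eef_rot: [-0.004, 3.14, -0.001]
wrist_force: [-0.4, -0.3, -0.9]
opening: 0.0151
finger_force: 78.1
```

```bash
python3 -m crank '-0.01 0 0 0 0 0 0; -0.018 0 0 0 0 0 0; -0.024 0 0 0 0 0 0; -0.029 0 0 0 0 0 0; -0.029 0 0 0 0 0 0'; python3 -m crank '-0.003 0 0 0 0 0 0; -0.005 0 0 0 0 0 0; -0.005 0 0 0 0 0 0'; python3 -m crank '-0.003 0 0 0 0 0 0; -0.003 0 0 0 0 0 0'
```

```text
time: 38.0
tcp_pos: [0.6221, -0.1215, 0.0376]
eef_rot: [-0.004, 3.141, -0.0]
wrist_force: [-0.1, -0.2, -0.8]
opening: 0.0151
finger_force: 78.1
time: 38.38
tcp_pos: [0.6238, -0.1213, 0.037]
eef_rot: [0.003, -3.136, 0.0]
wrist_force: [-7.3, 0.1, 1.7]
opening: 0.0148
finger_force: 78.2
time: 38.62
tcp_pos: [0.6238, -0.1213, 0.037]
eef_rot: [0.003, -3.13, 0.001]
wrist_force: [-14.8, -1.5, 9.6]
opening: 0.0148
finger_force: 79.6
```

```bash
python3 -m crank '0.005 0 0 0 0 0 0; 0.005 0 0 0 0 0 0; 0.005 0 0 0 0 0 0.03; 0.005 0 0 0 0 0 0.045; 0.005 0 0 0 0 0 0.045; 0.005 0 -0.05 0 0 0 0.045; 0.005 0 -0.11 0 0 0 0.045; 0.005 0.03 -0.17 0 0 0 0.045; 0.0 0.08 -0.2 0 0 0 0.045; 0.0 0.12 -0.2 0 0 0 0.045; 0 0.12 -0.2 0 0 0 0.045; 0 0.12 -0.2 0 0 0 0.045'; python3 - <<'E'
from m2 import *
im,c=cam("wrist");save("pics/w11.png",cv2.resize(im[180:340,160:460],None,fx=2.6,fy=2.6,interpolation=cv2.INTER_CUBIC))
h=cv2.cvtColor(im,cv2.COLOR_RGB2HSV)
# expected trailing end of home plates (dock x -45 mm at z .025)
for n,m,a in(("a",(.669,.1236),4.2),("b",(.671,.0062),-2.4),("c",(.6525,-.1215),0)):
    x=np.array([np.cos(np.radians(a)),np.sin(np.radians(a))]);p=proj(c,[*(np.array(m)-.045*x),.025]);print(n,p,(p-[160,180])*2.6)
t,ctt=cam("top")
rect("redT",(0,180,60),(8,255,255),.015,(100,230,200,330),200,im=t,c=ctt)
rect("lev",(0,180,100),(8,255,255),.17,(430,230,510,300),20,im=t,c=ctt)
s=sense();rows((.52,-.38,.2684),7)
E
```

```text
time: 40.12
tcp_pos: [0.6295, -0.0016, 0.2374]
eef_rot: [0.004, -3.141, 0.001]
wrist_force: [0.3, -0.3, 0.5]
opening: 0.0451
finger_force: 0.0
a [[435.02590803 207.47109437]] [[715.06736089  71.42484537]]
b [[328.52391081 208.92862908]] [[438.16216811  75.21443561]]
c [[204.29352898 190.92374045]] [[115.16317534  28.40172517]]
redT [149.7 280.8] ctr [0.465  0.3928] L [0.0603, 0.1094] ang [95.6  7.6]
lev [490.5 259. ] ctr [ 0.5192 -0.3834] L [0.0193, 0.0129] ang [ 91.  178.7]
row [ 0.1098 -0.3774 -0.031 ] [-4.000e-02 -2.000e-02  8.306e+01] dist 0.394
```

View pics/w11.png

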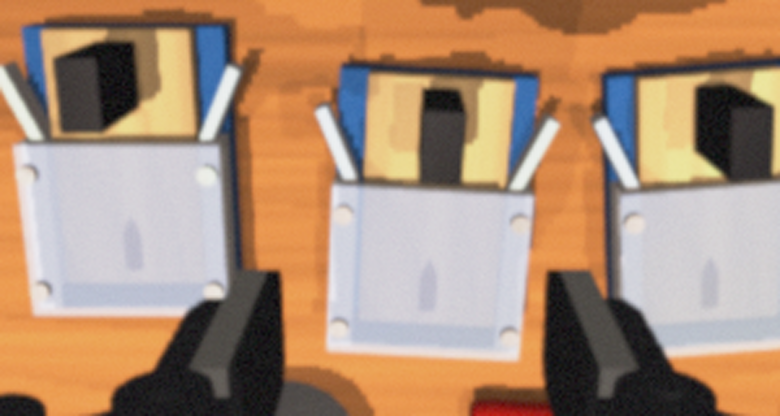

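All three plates are home: their trailing edges are level with the apron ends, and the red template is still in the tray. Now the lever.

```bash
python3 -m crank '0.03 -0.05 -0.031 0 0 10 0.045; 0.06 -0.1 -0.031 0 0 20 0.045; 0.09 -0.16 -0.031 0 0 30 0.045; 0.11 -0.22 -0.031 0 0 40 0.045; 0.11 -0.28 -0.031 0 0 50 0.045; 0.11 -0.34 -0.031 0 0 60 0.045; 0.11 -0.378 -0.031 0 0 70 0.045; 0.11 -0.378 -0.031 0 0 80 0.045; 0.11 -0.378 -0.031 0 0 83 0.045; 0.11 -0.378 -0.031 0 0 83 0.045; 0.11 -0.378 -0.031 0 0 83 0.045; 0.11 -0.378 -0.031 0 0 83 0.045' 30; python3 - <<'E'
from h import *
im,c=cam("wrist");h=cv2.cvtColor(im,cv2.COLOR_RGB2HSV);m=cv2.inRange(h,(0,200,180),(6,255,255))
for q in cv2.findContours(m,0,1)[0]:
    b=cv2.boundingRect(q)
    if cv2.contourArea(q)>80: uv=(b[0]+b[2]/2,b[1]+b[3]/2);print(b,onplane(c,uv,.17))
rows((.52,-.381,.128),7)
E
```

```text
time: 41.72
tcp_pos: [0.5203, -0.3798, 0.2687]
eef_rot: [-2.079, -2.356, 0.0]
wrist_force: [-1.0, 0.1, 0.3]
opening: 0.0452
finger_force: 0.0
(476, 457, 39, 23) [[ 0.70669345 -0.57151619  0.17      ]]
(30, 287, 25, 27) [[ 0.31519225 -0.45354796  0.17      ]]
(309, 232, 20, 29) [[ 0.52204785 -0.3836468   0.17      ]]
row [-0.0012 -0.0005  0.1407] [-0.    0.    0.16] dist 0.141
```

```bash
python3 -m crank '-0.001 0.001 0.06 0 0 0 0.045; -0.001 0.001 0.11 0 0 0 0.045; -0.001 0.001 0.135 0 0 0 0.045; -0.001 0.001 0.141 0 0 0 0.045; -0.001 0.001 0.141 0 0 0 0.045; -0.001 0.001 0.141 0 0 0 0; -0.001 0.001 0.141 0 0 0 0; -0.001 0.001 0.141 0 0 0 0; -0.001 0.001 0.141 0 0 0 0'; python3 -m crank '-0.01 0 0.0005 0 0 0 0; -0.0193 0 0.002 0 0 0 0; -0.029 0 0.0044 0 0 0 0; -0.0378 0 0.0077 0 0 0 0; -0.0465 0 0.0119 0 0 0 0; -0.0548 0 0.017 0 0 0 0; -0.0625 0 0.0228 0 0 0 0; -0.0675 0 0.0274 0 0 0 0; -0.0675 0 0.0274 0 0 0 0'
```

```text
time: 42.9
tcp_pos: [0.5206, -0.3816, 0.1295]
eef_rot: [2.079, 2.354, -0.004]
wrist_force: [-5.3, -0.6, 5.8]
opening: 0.0153
finger_force: 30.8
time: 44.02
tcp_pos: [0.5292, -0.4484, 0.1008]
eef_rot: [2.08, 2.355, -0.003]
wrist_force: [-4.2, -1.6, 3.5]
opening: 0.0155
finger_force: 30.0
```

```bash
python3 -m crank '-0.002 0 0.002 0 0 0 0; -0.004 0 0.004 0 0 0 0; -0.004 0 0.004 0 0 0 0'; python3 -m crank '-0.002 0 0.002 0 0 0 0; -0.002 0 0.002 0 0 0 0'
```

```text
time: 44.4
tcp_pos: [0.5296, -0.4521, 0.097]
eef_rot: [-2.079, -2.355, 0.003]
wrist_force: [-5.4, -0.2, 2.8]
opening: 0.0156
finger_force: 30.2
time: 44.65
tcp_pos: [0.5297, -0.4526, 0.0963]
eef_rot: [-2.078, -2.355, 0.001]
wrist_force: [-8.6, 5.3, 13.5]
opening: 0.0157
finger_force: 31.4
```

The lever is against its right-hand stop. I release, rise and check.

```bash
python3 -m crank '0.001 0 -0.001 0 0 0 0; 0.001 0 -0.001 0 0 0 0.03; 0.001 0 -0.001 0 0 0 0.045; 0.001 0 -0.001 0 0 0 0.05; 0.001 0 -0.05 0 0 0 0.05; 0.001 0 -0.1 0 0 0 0.05; 0.02 0 -0.16 0 0 0 0.05; 0.06 0 -0.2 0 0 0 0.05; 0.06 0 -0.2 0 0 0 0.05; 0.06 0 -0.2 0 0 0 0.05'; python3 - <<'E'
from h import *
im,c=cam("top");save("pics/end.png",im)
h=cv2.cvtColor(im,cv2.COLOR_RGB2HSV)
im,c=cam("wrist");h=cv2.cvtColor(im,cv2.COLOR_RGB2HSV);m=cv2.inRange(h,(0,180,90),(6,255,255))
for q in cv2.findContours(m,0,1)[0]:
    if cv2.contourArea(q)>100: print(cv2.boundingRect(q))
hin=np.array([.519,-.3805,.05]);yb=np.array([-.12,.993,0])
for a in(.7,.75,.8):
    u=np.array([0,0,1])*np.cos(a)-yb*np.sin(a);v=yb*np.cos(a)+np.array([0,0,1])*np.sin(a)
    print(a,[proj(c,hin+r*u+w*v)[0].round(1) for r,w in((.12,.012),(.12,-.012),(.065,.012))])
E
```

```text
time: 45.9
tcp_pos: [0.5233, -0.394, 0.2938]
eef_rot: [2.078, 2.356, -0.0]
wrist_force: [0.2, 0.2, -0.4]
opening: 0.0498
finger_force: 0.0
(445, 418, 75, 62)
(49, 244, 58, 41)
(311, 243, 15, 57)
0.7 [array([314.9, 285.9]), array([315.1, 297.2]), array([315.5, 236.2])]
0.75 [array([315. , 289.3]), array([315.1, 299.2]), array([315.5, 238.5])]
0.8 [array([315. , 292.3]), array([315.2, 300.7]), array([315.5, 240.7])]
```

View pics/end.png

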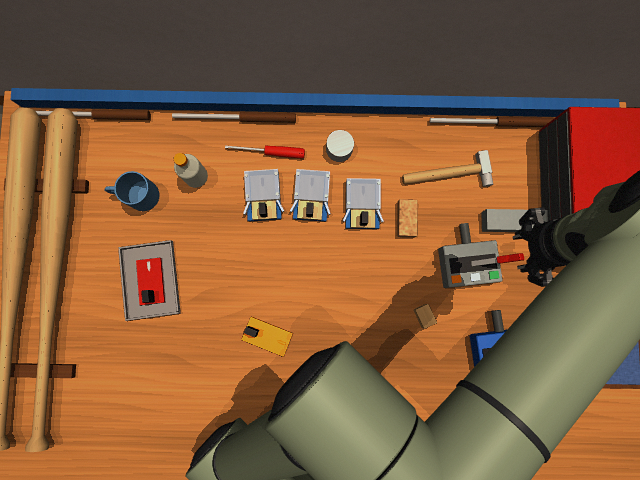

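The final view shows the lever at the right stop (510,258), three plates docked at (262,208), (310,208) and (363,218), and red in the tray at (149,280). Everything else is where it was, so I hand in.

```bash
python3 -c "
from h import *
print(hand_in())"
```

```text
the job is handed in; nothing more can be done
None
```

I handed the job in after about 46 s of robot time: the lever stood at centre off while I moved the red template to the tray and slid all three plywood templates home, and it now rests against its right stop; no judging result came back.

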